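Fit the barrel burr in the grinder's collet

ROBOT

A 6-joint arm with a two-finger parallel gripper is mounted at the origin on the work surface. World frame = base frame: x ahead of the robot, y to its left, z up, the work surface at z = 0. Lengths are in m, angles in degrees, forces in N, time in s.
With the tool pointing down it reaches from about 0.35 to 0.875 m from the base axis. Payload 4.2 kg.
Tool frame: the origin (TCP) lies on the front face of the gripper's body, between the roots of the fingers; the fingertips stand 70 mm ahead of it and the grasp point (between the pads) lies 51 mm ahead of it; x points along the fingers, y is the direction in which the jaws open and shut, and the axes are right-handed (so a half turn about x gives the same grasp; the last joint's range is limited). The gripper opens to 87 mm and grips with 3 to 60 N. Pads are 19 mm wide; open, the fingers measure 117 mm over their backs; the gripper's body (75 mm by 190 mm) begins 51 mm behind the grasp point.
Start: joints at [80.42, 22.042, 0.453, 0, -68.411, -14.817], TCP at [0.258, 0.569, 0.292] pointing down, gripper open.
Joint ranges: [-179.83, 179.83], [-69.29, 118.12], [-61.27, 80.66], [-181.25, 117.63], [-171.15, -9.14], [-177.46, 177.46]. Speed limits (degrees/s): [159.86, 159.86, 180, 180, 180, 180].

INTERFACE

Orientations are given as a 3x3 rotation matrix whose columns are the frame's x, y, z axes.
In Python, from station import r, viewer, spotter gives the robot as it stands.
- The arm moves only by the tool move_arm, never from a script. Its argument "series" is a list that holds one entry, the list of rows, each a list of 7 numbers: the turn, a rotation vector about the world's x, y, z scaled (see below), then the shift along the world's x, y, z scaled (see below), then the opening, from 0 (shut) to 1 (fully open). A call has 1 to 20 rows; each row shifts and turns the pose as measured when the row begins; what a row does not reach is not made up. The controller multiplies each number of a shift by 60 mm and each number of a turn by 8 degrees. A row lasts 1/8 s, in which the tool goes at most 62.5 mm and 10.7 degrees, less where a joint would pass 70% of its speed; a pose out of reach is approached as far as the arm can. A call with a number of a shift or a turn outside -1 to 1 is refused whole. A call with a gripper value outside its range is refused whole. The fingers move at their own pace and stop on an object; the grip force is fixed at half the most. Time passes only in rows, so rows that do not move let the fingers close. It gives the time, the measured TCP pose, the force and the opening at its end, in the units of the state.
- r.sense(): the state, without advancing time (a new reading comes with each control period).
- viewer.capture(name): name is "scene" or "top"; returns (picture, depth): 384x512x3 uint8, red, green, blue; 384x512 float32, m along the optical axis (not along the pixel's ray), 0 where there is no reading.
- viewer.camera_params(name): a dict with "mtx" (3x3 intrinsics, pixels), "pose" (4x4, takes a point from camera to world coordinates). Camera axes: x right, y down, z forward; pixel columns grow to the right and rows downward; lengths in m; the calibration is good to about 2 mm. A picture is of the moment at which its call begins. camera_params takes no time and is no camera call.
- r.finish_job(): hands the job in, once; it reports no verdict.
Trained networks look in the newest picture that a camera, given by its name, has taken for a name from the list of things; names that differ only in an ending like _2 or _b are one class to them, and where a whole thing is asked for, a point or a joint stands for the part that bears it (a point fixed in the world has none). Each returns a list of dicts, best first, with "conf" (0 to 1); they miss things now and then, are a little off and sometimes report something else, mostly with a low value. They report only what shows in the picture. A call takes as long as a camera call. They do not tell look-alikes from the thing itself.
- spotter.find_in(camera, name): "centre" ([column, row] in pixels, amid what is visible of it).
- spotter.trace(camera, name): "mask" (384x512 bool, what is visible of it) and "centre" ([column, row] in pixels, amid what is visible of it).
The state is a dict: "time_s": time; "joints": joint angles; "joint_velocities": joint speeds; "effort": joint torques, N m; "tcp_pos": TCP position; "ee_rot": TCP orientation; "wrist_force": force on the tool from outside, world axes, zero at the start; "moment": the same for the moment, N m; "gripper_width": opening from 0.0 (shut) to 1.0 (fully open).
Only numpy, scipy, OpenCV 4.12 (cv2) and the standard library are available. Lean on these libraries where they do the work, as an engineer would, in place of code of your own. Each camera call takes 0.05 s, during which the arm holds its last target.

TASK

Take the straight-sided barrel burr out of the white rack, set its shank gently into the upright collet of the sample grinder until it stands fully home, then turn the knurled collet nut clockwise (seen from above) until the collet grips the burr firmly, without overtightening it. Feel your way in rather than forcing it, leave the other two burrs in the rack and let go at the end.

Things in the scene. Friction and masses are not known exactly. Their poses are not given: they have to be found in the camera images.
- burr_mid (a point): half-way up the barrel burr, a steel piece 64 mm long, about 50 g: a round shank (diameter 10, length 38 mm, 0.5 mm chamfer at the foot) below a straight cylindrical head (diameter 16, height 26 mm). z runs from foot to head: the foot is 32 mm below this point, the head's top 32 mm above. It starts shank down in one of the rack's three holes, with about 1 mm play
- burr: the barrel burr itself, origin at the centre of the shank's foot
- ball_burr: the ball-headed burr (head 21 mm, 64 mm long overall), origin at its foot; leave it in the rack
- cone_burr: the cone-headed burr (head 20 mm at its base, 65 mm long overall), origin at its foot; leave it in the rack
- rack: fixed white plastic block 55 (x) x 170 (y) x 40 (z) mm with three blind holes 12.4 mm wide and 30 mm deep in a row along its y axis, 55 mm apart; origin at the centre of its underside
- mouth (a point): centre of the collet's open mouth at the top of the grinder's fixed spindle, 98 mm above the table: a steel tube 21 mm outside, 11.2 mm inside, standing 3 mm above the top of the knurled nut. z is up. The bore is 33 mm deep
- seat (a point): centre of the bore's flat bottom, 33 mm below the mouth; the burr's foot rests on it when fully home, and the head's lower end is then 5 mm above the mouth. The grinder itself is a low white housing 150 x 130 mm, its top 50 mm above the table
- spindle: the fixed spindle tube that holds the mouth and the seat, origin on its axis at table height, z up
- nut_centre (a point): centre of the round knurled steel nut round the spindle: diameter 38, 20 mm tall (75 to 95 mm above the table). It turns about the vertical at a fixed height, stiffly (about 0.2 N m); its starting angle is not shown. Clockwise from above it closes the jaws. A burr standing home ends 34 mm above the nut's top
- jaw0: one of three equal collet jaws inside the bore, 77 to 89 mm above the table, closing 3 mm per rad of nut. After 0.35 to 2.4 rad (unknown) they meet the shank and the torque starts to climb, 0.009 N m per N of jaw force, steeply (about 0.7 N m per rad). A firm grip, about 28 N a jaw, is 0.25 N m above free turning (12 N is too little, 45 N too much); the nut then stays put when let go
There are look-alikes about, which are no part of the job. Leave any blue, purple or yellow look-alike of the burr alone.

How it is judged:
By the outcome, as a careful person would: the job done as asked, in the order asked, and still so for the second after the job is handed in, with the robot touching nothing.
It also fails if it takes over 72 s, if anything falls off the work surface, if the arm or the gripper's body presses on something with over 40 N, if the wrist force passes 120 N, or if a joint passes its speed limit or range.

## Working session

There is one attempt and no reset: what is moved stays moved. The work goes in short steps, Python scripts to look and compute and a tool call to move; the robot and the scene stay as the last step left them, time stands still between calls to the robot, and variables do not carry over. Pictures are saved under pics/ and viewed, and the job is handed in when it is done.

Besides the shell and the picture viewer there is one more tool, called after ">>>" by a JSON object that holds its "api" and its "payload", one argument or row to a line. move_arm: Moves the arm, as the interface text tells. Its arguments: {"type":"object","properties":{"series":{"type":"array","items":{"type":"array","items":{"type":"array","items":{"type":"number","minimum":-1,"maximum":1}}}}},"required":["series"]}

```bash
mkdir -p pics; ls; cat > h.py <<'E'
import numpy as np,cv2
from station import r,viewer,spotter
def cap(n,f):
    p,d=viewer.capture(n); cv2.imwrite('pics/'+f,p[:,:,::-1]); np.save('pics/'+n+'_d.npy',d); return p,d
def w(n,u,v,z):
    c=viewer.camera_params(n);M=np.array(c['mtx']);T=np.array(c['pose'])
    p=np.array([(u-M[0,2])/M[0,0]*z,(v-M[1,2])/M[1,1]*z,z]);return T[:3,:3]@p+T[:3,3]
def ray(n,u,v,h):
    c=viewer.camera_params(n);T=np.array(c['pose']);o=T[:3,3];q=w(n,u,v,1.)-o
    return o+q*(h-o[2])/q[2]
E
python3 - <<'E'
from h import *
np.set_printoptions(precision=4,suppress=True)
for n in['scene','top']:
    cap(n,n+'1.png');c=viewer.camera_params(n);print(n,c)
    for t in['burr','mouth','nut_centre','rack','spindle','ball_burr','cone_burr']:
        for x in spotter.find_in(n,t)[:4]: print(t,x)
print(r.sense())
E
```

```text
pics
scene {'mtx': array([[348.4946,   0.    , 253.3857],
       [  0.    , 348.4946, 193.053 ],
       [  0.    ,   0.    ,   1.    ]]), 'pose': array([[-0.2494,  0.6219, -0.7423,  0.9983],
       [ 0.9683,  0.1487, -0.2008,  0.1845],
       [-0.0145, -0.7688, -0.6393,  0.5299],
       [ 0.    ,  0.    ,  0.    ,  1.    ]])}
burr {'centre': [239.0, 222.1], 'conf': 0.69}
burr {'centre': [251.8, 255.8], 'conf': 0.66}
burr {'centre': [284.4, 192.5], 'conf': 0.53}
burr {'centre': [307.4, 263.1], 'conf': 0.5}
mouth {'centre': [115.3, 184.8], 'conf': 0.64}
nut_centre {'centre': [117.3, 185.6], 'conf': 0.65}
nut_centre {'centre': [284.3, 217.5], 'conf': 0.48}
rack {'centre': [313.2, 236.4], 'conf': 0.86}
spindle {'centre': [115.4, 184.6], 'conf': 0.41}
ball_burr {'centre': [314.3, 223.4], 'conf': 0.65}
cone_burr {'centre': [344.6, 220.5], 'conf': 0.5}
top {'mtx': array([[346.5308,   0.    , 257.4978],
       [  0.    , 346.5308, 193.5024],
       [  0.    ,   0.    ,   1.    ]]), 'pose': array([[-0.0305, -0.9757,  0.2171,  0.3818],
       [-0.9995,  0.0286, -0.0117,  0.0678],
       [ 0.00
[... 266 characters left out ...]
ck {'centre': [207.8, 217.8], 'conf': 0.58}
ball_burr {'centre': [205.2, 211.3], 'conf': 0.39}
cone_burr {'centre': [178.0, 220.9], 'conf': 0.63}
{'time_s': 0.8, 'joints': array([ 80.4193,  22.0379,   0.4512,  -0.0013, -68.4111, -14.8152]), 'joint_velocities': array([ 0.0095, -0.0641,  0.0712,  0.0116,  0.0649,  0.0576]), 'effort': array([  0.0003, -39.0412,  18.7611,   4.224 ,   0.0154,  -0.    ]), 'tcp_pos': array([0.2581, 0.5692, 0.2923]), 'ee_rot': array([[-0.    , -0.413 , -0.9107],
       [ 0.    , -0.9107,  0.413 ],
       [-1.    , -0.    ,  0.    ]]), 'wrist_force': array([-0.1263,  0.9607,  0.9566]), 'moment': array([-0.0248, -0.011 ,  0.0024]), 'gripper_width': 1.0005321335766768}
```

View pics/scene1.png

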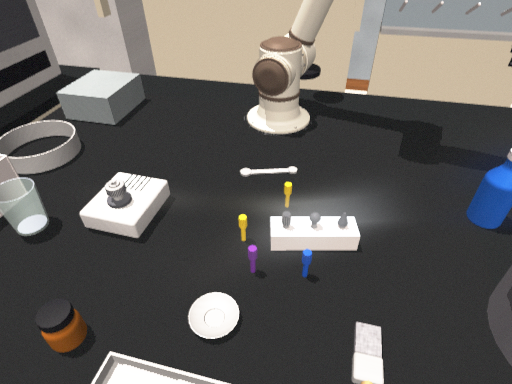

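View pics/top1.png

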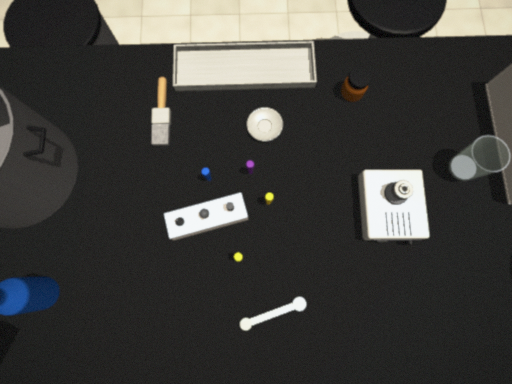

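```bash
python3 - <<'E'
import cv2
a=cv2.imread('pics/scene1.png');b=cv2.imread('pics/top1.png')
cv2.imwrite('pics/z1.png',cv2.resize(a[170:290,210:380],None,fx=4,fy=4,interpolation=2))
cv2.imwrite('pics/z2.png',cv2.resize(b[130:270,150:300],None,fx=4,fy=4,interpolation=2))
c=cv2.resize(a[140:260,60:190],None,fx=3,fy=3,interpolation=2);d=cv2.resize(b[130:250,340:470],None,fx=3,fy=3,interpolation=2)
cv2.imwrite('pics/z3.png',cv2.hconcat([c,d]))
E
```

```text
(no output)
```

View pics/z1.png

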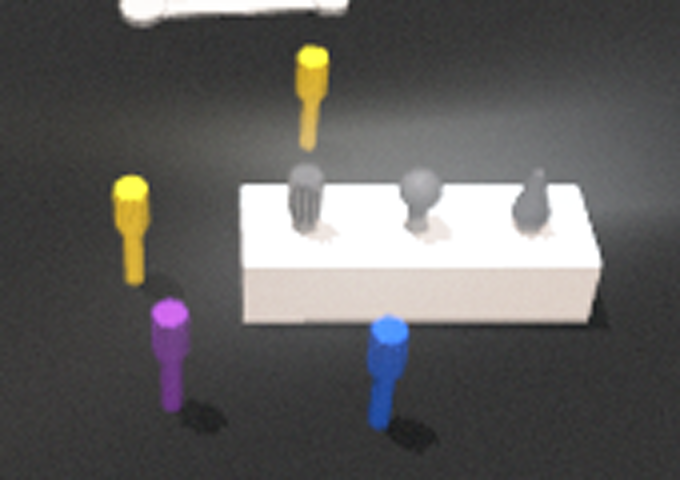

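View pics/z2.png

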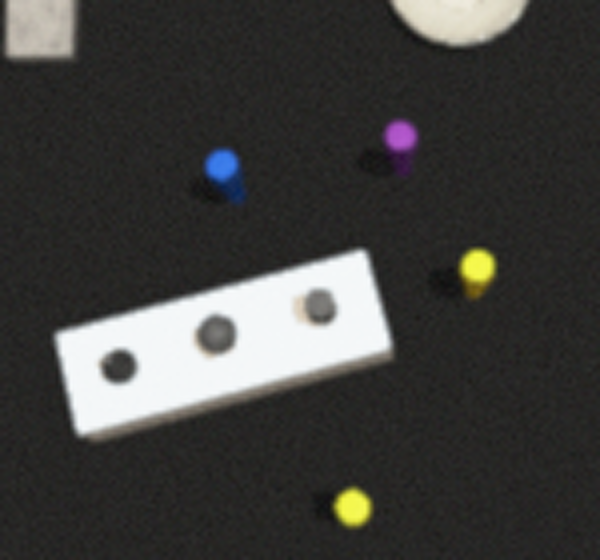

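View pics/z3.png

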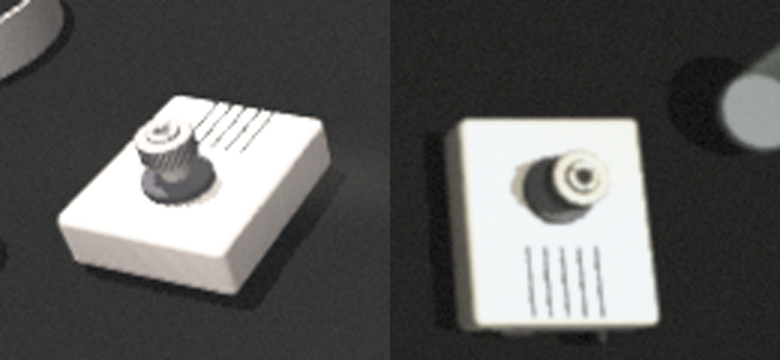

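The scene view shows the barrel burr as the grey fluted head at the rack's left end, about (286,214). In the top view it is at about (230,206). The grinder mouth is at about (114,183) in the scene view and (404,189) in the top view. Next I'll compute positions at the known heights and compare the two views.

```bash
python3 - <<'E'
from h import *
np.set_printoptions(precision=4,suppress=True)
import numpy as np
def tri(a,b):
    A=[];B=[]
    for n,(u,v) in (('scene',a),('top',b)):
        o=np.array(viewer.camera_params(n)['pose'])[:3,3];q=w(n,u,v,1.)-o;q/=np.linalg.norm(q)
        P=np.eye(3)-np.outer(q,q);A.append(P);B.append(P@o)
    return np.linalg.solve(sum(A),sum(B))
print('burr top',ray('scene',286.5,213.7,.074),ray('top',230,206,.074),tri((286.5,213.7),(230,206)))
print('mouth',ray('scene',114.3,183.3,.098),ray('top',404.3,189.3,.098),tri((114.3,183.3),(404.3,189.3)))
for n,pts in(('scene',[(286,214),(286,220),(114,183),(315,230),(290,240),(110,189)]),('top',[(230,206),(404,189),(395,186),(218,210),(398,215)])):
    d=np.load(f'pics/{n}_d.npy')
    for u,v in pts: print(n,u,v,w(n,u,v,d[v,u]))
# rack top outline in top
im=cv2.imread('pics/top1.png');g=im.min(2);
m=((g>190)*255).astype('u1')
for c in cv2.findContours(m,0,1)[0]:
    if cv2.contourArea(c)>1000:
        rr=cv2.minAreaRect(c);print(rr)
        bp=cv2.boxPoints(rr)
        print(np.array([ray('top',u,v,.04 if rr[0][0]<300 else .05) for u,v in bp]))
# depth-based clouds: burr head points & nut top
for n in('top','scene'):
    d=np.load(f'pics/{n}_d.npy');V,U=np.mgrid[:384,:512]
    c=viewer.camera_params(n);M=c['mtx'];T=c['pose']
    P=np.stack([(U-M[0,2])/M[0,0]*d,(V-M[1,2])/M[1,1]*d,d],-1)@T[:3,:3].T+T[:3,3]
    for nm,cx,z0,z1 in(('burr',tri((286.5,213.7),(230,206)),.066,.085),('nut',tri((114.3,183.3),(404.3,189.3)),.09,.12)):
        k=(np.hypot(P[...,0]-cx[0],P[...,1]-cx[1])<.03)&(P[...,2]>z0)&(P[...,2]<z1)&(d>0)
        Q=P[k]; print(n,nm,len(Q),np.median(Q,0),Q.min(0),Q.max(0), (Q.min(0)+Q.max(0))/2)
E
```

```text
burr top [0.5139 0.118  0.074 ] [0.5122 0.1164 0.074 ] [0.5124 0.1172 0.0724]
mouth [ 0.5324 -0.2329  0.098 ] [ 0.5314 -0.2338  0.098 ] [ 0.5315 -0.234   0.0971]
scene 286 214 [0.5136 0.1171 0.0727]
scene 286 220 [0.5217 0.1189 0.0649]
scene 114 183 [ 0.5267 -0.2386  0.0933]
scene 315 230 [0.5087 0.1751 0.0383]
scene 290 240 [0.5394 0.1315 0.0309]
scene 110 189 [ 0.5478 -0.2341  0.095 ]
top 230 206 [0.5123 0.1164 0.0737]
top 404 189 [ 0.5354 -0.2402  0.0826]
top 395 186 [ 0.5396 -0.2177  0.0939]
top 218 210 [0.5109 0.1446 0.0387]
top 398 215 [ 0.487  -0.2352  0.0502]
((205.06466674804688, 215.17184448242188), (25.495939254760742, 80.6097183227539), 74.57783508300781)
[[0.5064 0.2619 0.04  ]
 [0.5483 0.0956 0.04  ]
 [0.4943 0.0822 0.04  ]
 [0.4537 0.2462 0.04  ]]
((395.96044921875, 203.4658966064453), (71.32311248779297, 59.83606719970703), 85.76361083984375)
[[ 0.5872 -0.172   0.05  ]
 [ 0.5934 -0.3029  0.05  ]
 [ 0.4394 -0.2932  0.05  ]
 [ 0.4341 -0.1681  0.05  ]]
((243.08541870117188, 66.33114624023438), (33.271121978759766, 133.03321838378906), 88.53119659423828)
[[ 0.8954  0.2415  0.04  ]
 [ 0.8961 -0.075   0.04  ]
 [ 0.8085 -0.0715  0.04  ]
 [ 0.8083  0.2377  0.04  ]]
((236.34059143066406, 19.325763702392578), (42.74500274658203, 260.6023254394531), 88.72696685791016)
[[ 1.0403  0.4176  0.04  ]
 [ 1.0405 -0.2258  0.04  ]
 [ 0.92   -0.2161  0.04  ]
 [ 0.9209  0.4076  0.04  ]]
top burr 51 [0.5126 0.1182 0.0743] [0.5062 0.1102 0.067 ] [0.5204 0.1246 0.0768] [0.5133 0.1174 0.0719]
top nut 277 [ 0.5325 -0.2322  0.0949] [ 0.5148 -0.2523  0.0901] [ 0.5523 -0.2148  0.1   ] [ 0.5336 -0.2336  0.095 ]
scene burr 64 [0.5176 0.1183 0.073 ] [0.5064 0.1096 0.0661] [0.5236 0.1258 0.0753] [0.515  0.1177 0.0707]
scene nut 203 [ 0.5375 -0.2305  0.0948] [ 0.5152 -0.252   0.0902] [ 0.5538 -0.214   0.0991] [ 0.5345 -0.233   0.0947]
```

```bash
python3 - <<'E'
from h import *
np.set_printoptions(precision=3,suppress=True)
for n in('top','scene'):
    d=np.load(f'pics/{n}_d.npy');V,U=np.mgrid[:384,:512]
    c=viewer.camera_params(n);M=c['mtx'];T=c['pose']
    P=np.stack([(U-M[0,2])/M[0,0]*d,(V-M[1,2])/M[1,1]*d,d],-1)@T[:3,:3].T+T[:3,3]
    for nm,cx,hz in(('burr',(.513,.117),.012),('nut',(.5325,-.2335),.012)):
        R=np.hypot(P[...,0]-cx[0],P[...,1]-cx[1]);A=np.degrees(np.arctan2(P[...,1]-cx[1],P[...,0]-cx[0]))
        k=(R<.2)&(R>.022)&(P[...,2]>hz)&(d>0)
        print(n,nm)
        for a in range(-180,180,15):
            s=k&(A>=a)&(A<a+15)
            for z0,z1 in((.03,.06),(.06,.1),(.1,.3)):
                q=s&(P[...,2]>z0)&(P[...,2]<z1)
                if q.sum()>4: print(a,(z0,z1),int(q.sum()),'rmin %.3f zmax %.3f'%(R[q].min(),P[...,2][q].max()))
E
```

```text
top burr
-180 (0.03, 0.06) 14 rmin 0.023 zmax 0.060
-180 (0.06, 0.1) 51 rmin 0.096 zmax 0.066
-165 (0.03, 0.06) 9 rmin 0.022 zmax 0.041
-150 (0.03, 0.06) 11 rmin 0.022 zmax 0.042
-135 (0.03, 0.06) 23 rmin 0.023 zmax 0.042
-120 (0.03, 0.06) 25 rmin 0.022 zmax 0.041
-105 (0.03, 0.06) 14 rmin 0.022 zmax 0.044
-90 (0.03, 0.06) 26 rmin 0.022 zmax 0.059
-90 (0.06, 0.1) 33 rmin 0.076 zmax 0.066
-75 (0.03, 0.06) 10 rmin 0.023 zmax 0.041
-75 (0.06, 0.1) 16 rmin 0.079 zmax 0.066
-60 (0.03, 0.06) 17 rmin 0.022 zmax 0.043
-45 (0.03, 0.06) 25 rmin 0.022 zmax 0.042
-30 (0.03, 0.06) 43 rmin 0.022 zmax 0.059
-30 (0.06, 0.1) 46 rmin 0.094 zmax 0.066
-15 (0.03, 0.06) 15 rmin 0.023 zmax 0.042
0 (0.03, 0.06) 9 rmin 0.023 zmax 0.042
15 (0.03, 0.06) 15 rmin 0.022 zmax 0.057
30 (0.03, 0.06) 36 rmin 0.023 zmax 0.059
30 (0.06, 0.1) 42 rmin 0.086 zmax 0.066
45 (0.03, 0.06) 25 rmin 0.022 zmax 0.043
60 (0.03, 0.06) 54 rmin 0.023 zmax 0.044
75 (0.03, 0.06) 179 rmin 0.023 zmax 0.044
90 (0.03, 0.06) 440 rmin 0.023 zmax 0.059
90 (0.06, 0.1) 65 rmin 0.046 zmax 0.076
105 (0.03, 0.06) 516 rmin 0.022 zmax 0.060
105 (0.
[... 3276 characters left out ...]
8 rmin 0.024 zmax 0.100
-60 (0.1, 0.3) 11 rmin 0.178 zmax 0.101
-45 (0.03, 0.06) 155 rmin 0.023 zmax 0.059
-30 (0.03, 0.06) 108 rmin 0.023 zmax 0.060
-15 (0.03, 0.06) 108 rmin 0.024 zmax 0.059
0 (0.03, 0.06) 105 rmin 0.023 zmax 0.060
15 (0.03, 0.06) 131 rmin 0.022 zmax 0.060
30 (0.03, 0.06) 191 rmin 0.022 zmax 0.060
45 (0.03, 0.06) 204 rmin 0.022 zmax 0.060
60 (0.03, 0.06) 148 rmin 0.023 zmax 0.059
75 (0.03, 0.06) 120 rmin 0.023 zmax 0.060
90 (0.03, 0.06) 125 rmin 0.023 zmax 0.059
105 (0.03, 0.06) 126 rmin 0.022 zmax 0.060
120 (0.03, 0.06) 169 rmin 0.025 zmax 0.052
135 (0.03, 0.06) 204 rmin 0.026 zmax 0.052
150 (0.03, 0.06) 147 rmin 0.023 zmax 0.059
165 (0.03, 0.06) 121 rmin 0.024 zmax 0.060
```

>>> {"api": "move_arm", "payload": {
  "series": [
    [[0,0,-0.65,0.425,-0.75,0,0.5],[0,0,-0.65,0.425,-0.75,0,0.5],[0,0,-0.65,0.425,-0.75,0,0.5],[0,0,-0.65,0.425,-0.75,0,0.5],[0,0,-0.65,0.425,-0.75,0,0.5],[0,0,-0.65,0.425,-0.75,0,0.5],[0,0,-0.65,0.425,-0.75,0,0.5],[0,0,-0.65,0.425,-0.75,0,0.5],[0,0,-0.65,0.425,-0.75,0,0.5],[0,0,-0.65,0.425,-0.75,0,0.5],[0,0,0,0,0,0,0.5]]
  ]
}}

```text
time_s: 2.17
tcp_pos: [0.5187, 0.1053, 0.2937]
ee_rot: [[0.006, -0.978, -0.209], [0.002, -0.209, 0.978], [-1.0, -0.006, 0.0]]
wrist_force: [-0.8, 0.7, -0.3]
gripper_width: 0.5
```

```bash
cat > st.py <<'E'
from h import *
np.set_printoptions(precision=4,suppress=True)
def st():
    s=r.sense();R=s['ee_rot']
    print('t',s['time_s'],'tcp',s['tcp_pos'],'yaw',np.degrees(np.arctan2(R[1,1],R[0,1])),'x',R[:,0],'J',s['joints'],'F',s['wrist_force'],'M',s['moment'],'g',s['gripper_width'])
    return s
if __name__=='__main__': st()
E
python3 st.py
```

```text
t 2.175 tcp [0.5187 0.1053 0.2937] yaw -167.95286614362436 x [ 0.0062  0.0017 -1.    ] J [ 29.0859  12.5026 -13.0433   0.0986 -64.0984 -17.0815] F [-0.7813  0.7265 -0.276 ] M [0.0488 0.019  0.0453] g 0.5004397716209318
```

>>> {"api": "move_arm", "payload": {
  "series": [
    [[0,0.044,0.2,-0.095,0.2,0,0.5],[0,0,0,0,0,-0.6,0.5],[0,0,0,0,0,-0.6,0.5],[0,0,0,0,0,-0.6,0.5],[0,0,0,0,0,0,0.5]]
  ]
}}

```text
time_s: 2.8
tcp_pos: [0.5105, 0.1244, 0.1851]
ee_rot: [[0.003, -0.968, -0.25], [0.005, -0.25, 0.968], [-1.0, -0.004, 0.004]]
wrist_force: [-0.1, 0.5, 0.9]
gripper_width: 0.499
```

```bash
python3 - <<'E'
from st import *
st()
for n in('scene','top'): cap(n,n+'2.png')
a=cv2.imread('pics/scene2.png')[90:250,210:370]
b=cv2.imread('pics/top2.png')[120:280,150:310]
cv2.imwrite('pics/y2.png',cv2.resize(cv2.hconcat([a,b]),None,fx=2.4,fy=2.4,interpolation=2))
E
```

```text
t 2.8 tcp [0.5105 0.1244 0.1851] yaw -165.53013689729426 x [ 0.0031  0.0048 -1.    ] J [ 31.3396  18.495  -22.0297  -0.1867 -49.1802 -16.7476] F [-0.0616  0.4821  0.8941] M [ 0.0928 -0.0519 -0.0097] g 0.49940454242655596
```

View pics/y2.png

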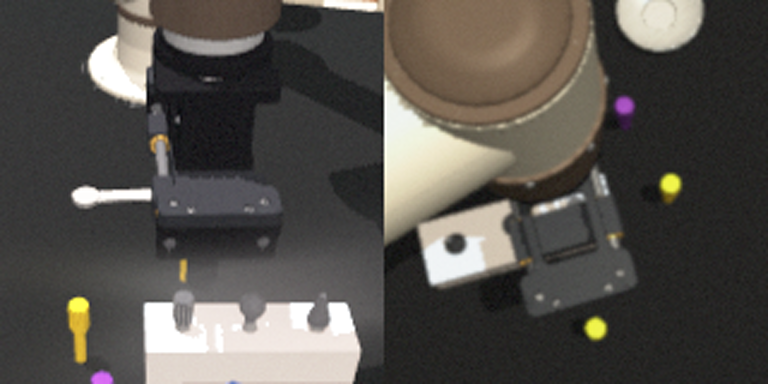

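The burr stands free under the gripper. TCP y has drifted 7 mm past the target, so I'll correct that and let it settle.

>>> {"api": "move_arm", "payload": {
  "series": [
    [[-0.034,0.022,0,0.04,-0.12,0,0.45],[0,0,0,0,0,0,0.45]]
  ]
}}

```text
time_s: 3.15
tcp_pos: [0.5166, 0.1189, 0.1917]
ee_rot: [[0.013, -0.968, -0.252], [0.005, -0.252, 0.968], [-1.0, -0.014, 0.002]]
wrist_force: [-0.5, -0.9, -0.7]
gripper_width: 0.458
```

```bash
python3 st.py
```

```text
t 3.15 tcp [0.5166 0.1189 0.1917] yaw -165.39080245587465 x [ 0.0127  0.0054 -0.9999] J [ 30.5546  18.246  -21.3717   0.1336 -49.5958 -16.0305] F [-0.4738 -0.8985 -0.6833] M [ 0.0485  0.0551 -0.0467] g 0.4580611681226304
```

>>> {"api": "move_arm", "payload": {
  "series": [
    [[0,0,0,0,0,0,0.45],[0,0,0,0,0,0,0.45]]
  ]
}}

```text
time_s: 3.4
tcp_pos: [0.5171, 0.1188, 0.193]
ee_rot: [[0.015, -0.968, -0.252], [0.007, -0.252, 0.968], [-1.0, -0.016, 0.003]]
wrist_force: [-0.9, -0.2, -0.6]
gripper_width: 0.454
```

```bash
python3 st.py
```

```text
t 3.4 tcp [0.5171 0.1188 0.193 ] yaw -165.42398392482622 x [ 0.0151  0.0068 -0.9999] J [ 30.5169  18.1414 -21.2954   0.1376 -49.6225 -16.0278] F [-0.8526 -0.2494 -0.5761] M [ 0.0374 -0.0118 -0.0363] g 0.45417338626536047
```

>>> {"api": "move_arm", "payload": {
  "series": [
    [[-0.05,0.11,0,-0.07,-0.025,-0.2,0.45],[0,0,0,0,0,-0.2,0.45],[0,0,0,0,0,0,0.45],[0,0,0,0,0,0,0.45]]
  ]
}}

```text
time_s: 3.9
tcp_pos: [0.5121, 0.1168, 0.1665]
ee_rot: [[-0.003, -0.968, -0.251], [-0.002, -0.251, 0.968], [-1.0, 0.003, -0.001]]
wrist_force: [0.4, 0.8, -0.3]
gripper_width: 0.452
```

```bash
python3 st.py
```

```text
t 3.9 tcp [0.5121 0.1168 0.1665] yaw -165.44496076279856 x [-0.0032 -0.0017 -1.    ] J [ 30.5557  19.998  -23.0883  -0.0146 -47.118  -15.9906] F [ 0.4018  0.8253 -0.3047] M [ 0.0186 -0.0516 -0.0026] g 0.45168083309102053
```

>>> {"api": "move_arm", "payload": {
  "series": [
    [[0.01,-0.02,0,0.01,0,-0.2,0.45],[0,0,0,0,0,-0.2,0.45],[0,0,0,0,0,-0.2,0.45],[0,0,0,0,0,-0.15,0.45],[0,0,0,0,0,0,0.45],[0,0,0,0,0,0,0.45]]
  ]
}}

```text
time_s: 4.65
tcp_pos: [0.5127, 0.1168, 0.1179]
ee_rot: [[-0.001, -0.968, -0.251], [-0.001, -0.251, 0.968], [-1.0, 0.001, -0.0]]
wrist_force: [0.3, -1.1, 0.4]
gripper_width: 0.454
```

```bash
python3 - <<'E'
from st import *
st()
for n in('scene','top'): cap(n,n+'3.png')
a=cv2.imread('pics/scene3.png')[90:250,210:370]
b=cv2.imread('pics/top3.png')[120:280,150:310]
cv2.imwrite('pics/y3.png',cv2.resize(cv2.hconcat([a,b]),None,fx=2.4,fy=2.4,interpolation=2))
E
```

```text
t 4.65 tcp [0.5127 0.1168 0.1179] yaw -165.440563241622 x [-0.0009 -0.0006 -1.    ] J [ 30.5286  23.9275 -25.9063   0.0061 -40.2271 -15.9738] F [ 0.3418 -1.1161  0.3735] M [ 0.086  -0.0515 -0.0004] g 0.45367263425166127
```

View pics/y3.png

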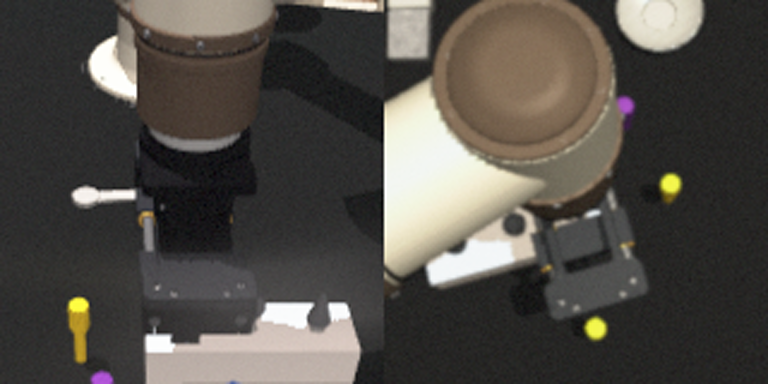

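>>> {"api": "move_arm", "payload": {
  "series": [
    [[0,0,0,0,0,0,0.3],[0,0,0,0,0,0,0.2],[0,0,0,0,0,0,0.1],[0,0,0,0,0,0,0],[0,0,0,0,0,0,0],[0,0,0,0,0,0,0]]
  ]
}}

```text
time_s: 5.5
tcp_pos: [0.513, 0.117, 0.119]
ee_rot: [[0.001, -0.968, -0.251], [0.001, -0.251, 0.968], [-1.0, -0.001, 0.0]]
wrist_force: [0.6, -0.2, 1.1]
gripper_width: 0.174
```

```bash
python3 st.py
```

```text
t 5.5 tcp [0.513 0.117 0.119] yaw -165.44193081112215 x [ 0.0012  0.0007 -1.    ] J [ 30.5289  23.8181 -25.8697   0.002  -40.2342 -15.9724] F [ 0.6443 -0.214   1.1103] M [ 0.0614  0.0179 -0.0396] g 0.17420463867221334
```

>>> {"api": "move_arm", "payload": {
  "series": [
    [[0,0,0,0,0,0.15,0],[0,0,0,0,0,0.3,0],[0,0,0,0,0,0.4,0],[0,0,0,0,0,0.4,0],[0,0,0,0,0,0.4,0],[0,0,0,0,0,0.4,0],[0,0,0,0,0,0.2,0],[0,0,0,0,0,0,0],[0,0,0,0,0,0,0]]
  ]
}}

```text
time_s: 6.62
tcp_pos: [0.5116, 0.1163, 0.2603]
ee_rot: [[0.0, -0.968, -0.251], [0.001, -0.251, 0.968], [-1.0, -0.001, 0.001]]
wrist_force: [-0.3, 0.4, -0.7]
gripper_width: 0.173
```

```bash
python3 - <<'E'
from st import *
st()
for n in('scene','top'): cap(n,n+'4.png')
a=cv2.imread('pics/scene4.png')[50:250,210:410]
b=cv2.imread('pics/top4.png')[100:300,130:330]
cv2.imwrite('pics/y4.png',cv2.resize(cv2.hconcat([a,b]),None,fx=2,fy=2,interpolation=2))
E
```

```text
t 6.625 tcp [0.5116 0.1163 0.2603] yaw -165.46177063663194 x [ 0.0005  0.0008 -1.    ] J [ 30.5295  13.8166 -16.353   -0.031  -59.7827 -15.9756] F [-0.2818  0.4348 -0.6502] M [ 0.0356 -0.0611 -0.0634] g 0.1733262393041298
```

View pics/y4.png

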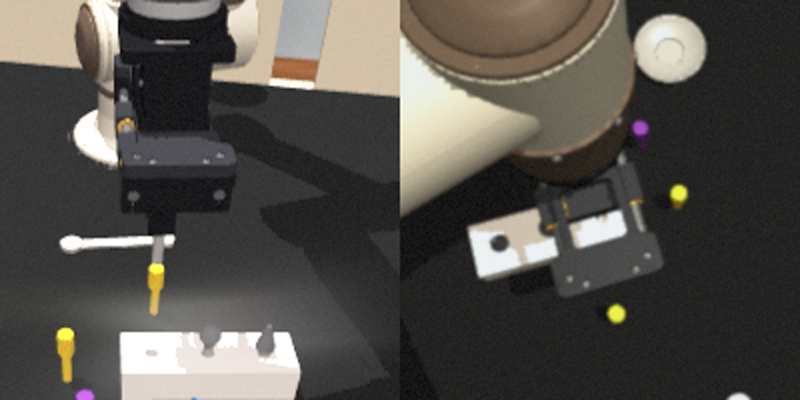

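The burr is out of the rack: the left hole is empty, and the bare shank hangs below the fingers. Moving over to the grinder now.

>>> {"api": "move_arm", "payload": {
  "series": [
    [[0,0,0,0.02,-0.3,0,0],[0,0,0,0.04,-0.6,0,0],[0,0,0,0.04,-0.7,0,0],[0,0,0,0.04,-0.7,0,0],[0,0,0,0.04,-0.7,0,0],[0,0,0,0.04,-0.7,0,0],[0,0,0,0.04,-0.7,0,0],[0,0,0,0.04,-0.7,0,0],[0,0,0,0.04,-0.4,0,0],[0,0,0,0,-0.2,0,0],[0,0,0,0,0,0,0],[0,0,0,0,0,0,0],[0,0,0,0,0,0,0]]
  ]
}}

```text
time_s: 8.35
tcp_pos: [0.5262, -0.2425, 0.2526]
ee_rot: [[-0.015, -0.968, -0.25], [-0.0, -0.25, 0.968], [-1.0, 0.015, 0.003]]
wrist_force: [-0.1, 1.0, -1.2]
gripper_width: 0.176
```

```bash
python3 st.py
```

```text
t 8.35 tcp [ 0.5262 -0.2425  0.2526] yaw -165.53388917991467 x [-0.0154 -0.0005 -0.9999] J [ -8.6609  19.7163  -9.1289   0.1801 -62.0253  23.0398] F [-0.1411  0.9818 -1.2069] M [ 0.0521 -0.0335  0.0287] g 0.1761769960716222
```

>>> {"api": "move_arm", "payload": {
  "series": [
    [[0,-0.11,0,0.1,0.15,-0.1,0],[0,0,0,0,0,-0.1,0],[0,0,0,0,0,0,0],[0,0,0,0,0,0,0],[0,0,0,0,0,0,0]]
  ]
}}

```text
time_s: 8.98
tcp_pos: [0.5329, -0.2309, 0.2399]
ee_rot: [[0.001, -0.968, -0.253], [-0.0, -0.253, 0.968], [-1.0, -0.001, -0.001]]
wrist_force: [-0.8, -0.1, -0.3]
gripper_width: 0.174
```

```bash
python3 - <<'E'
from st import *
st()
for n in('scene','top'):
    p,d=cap(n,n+'5.png')
a=cv2.imread('pics/scene5.png')[90:240,50:200]
b=cv2.imread('pics/top5.png')[110:260,330:480]
cv2.imwrite('pics/y5.png',cv2.resize(cv2.hconcat([a,b]),None,fx=2.6,fy=2.6,interpolation=2))
cv2.imwrite('pics/y5s.png',cv2.resize(a[40:110,35:115],None,fx=8,fy=8,interpolation=2))
E
```

```text
t 8.975 tcp [ 0.5329 -0.2309  0.2399] yaw -165.3590901283294 x [ 0.0012 -0.0003 -1.    ] J [ -7.4541  20.1626 -10.3617   0.01   -59.4058  22.0899] F [-0.7932 -0.1281 -0.3404] M [ 0.0044 -0.0221 -0.0043] g 0.17357621767625
```

View pics/y5.png

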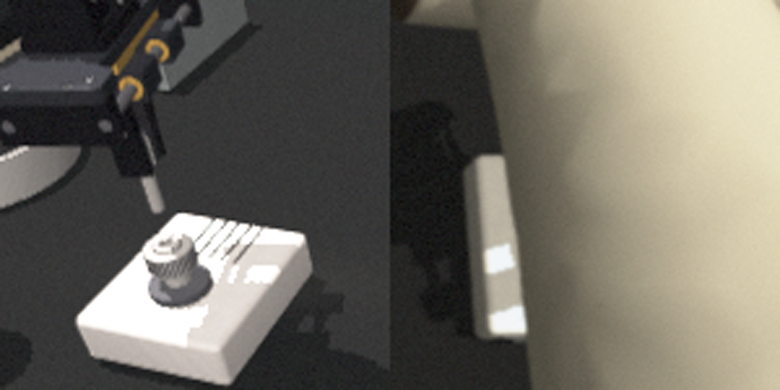

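View pics/y5s.png

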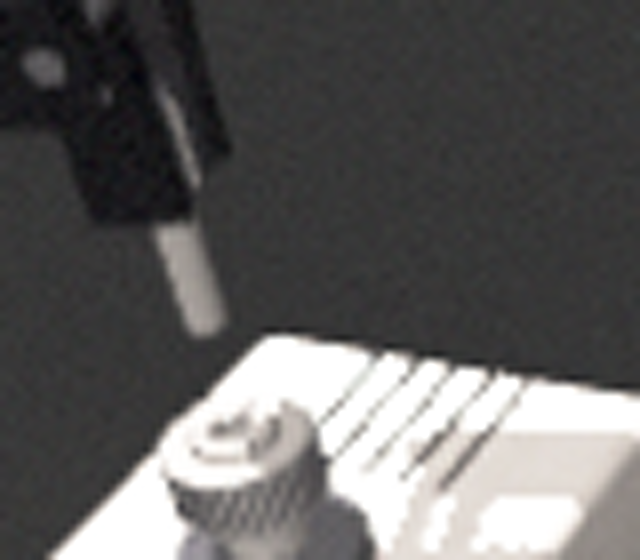

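```bash
cat >> h.py <<'E'
def proj(n,P):
    c=viewer.camera_params(n);T=np.linalg.inv(c['pose']);q=T[:3,:3]@np.array(P)+T[:3,3];u=c['mtx']@q;return u[:2]/u[2]
E
python3 - <<'E'
from st import *
s=r.sense();t=s['tcp_pos']
for h in(.131,.126,.136,.160): print(h,proj('scene',[t[0],t[1],h]))
for p in([.5325,-.2335,.098],[.5315,-.234,.098],[.5325,-.2335,.095]): print(p,proj('scene',p))
im=cv2.imread('pics/scene5.png')
print(proj('scene',[.5335,-.2335,.098])-proj('scene',[.5325,-.2335,.098]),proj('scene',[.5325,-.2325,.098])-proj('scene',[.5325,-.2335,.098]))
def p8(P,o=(85,130)):
    u=proj('scene',P);return tuple(int(round((u[i]-o[i]+.5)*8-.5)) for i in(0,1))
a=cv2.resize(im[130:200,85:165],None,fx=8,fy=8,interpolation=2)
th=np.linspace(0,2*np.pi,40)
def circ(c,R,z,col):
    cv2.polylines(a,[np.array([p8([c[0]+R*np.cos(x),c[1]+R*np.sin(x),z]) for x in th])],True,col,1)
circ(t,.005,t[2]-.109,(0,0,255));circ(t,.005,t[2]-.109+.03,(0,0,255))
c=(.5325,-.2335);circ(c,.019,.095,(0,255,0));circ(c,.0105,.098,(0,255,0));circ(c,.019,.075,(255,255,0))
cv2.imwrite('pics/o5.png',a)
E
```

```text
0.131 [110.4988 170.3622]
0.126 [111.2003 172.4176]
0.136 [109.7906 168.2875]
0.16 [106.2966 158.0516]
[0.5325, -0.2335, 0.098] [114.0216 183.2795]
[0.5315, -0.234, 0.098] [114.072  182.9478]
[0.5325, -0.2335, 0.095] [114.4207 184.4417]
[-0.27    0.2971] [0.4386 0.0706]
```

View pics/o5.png

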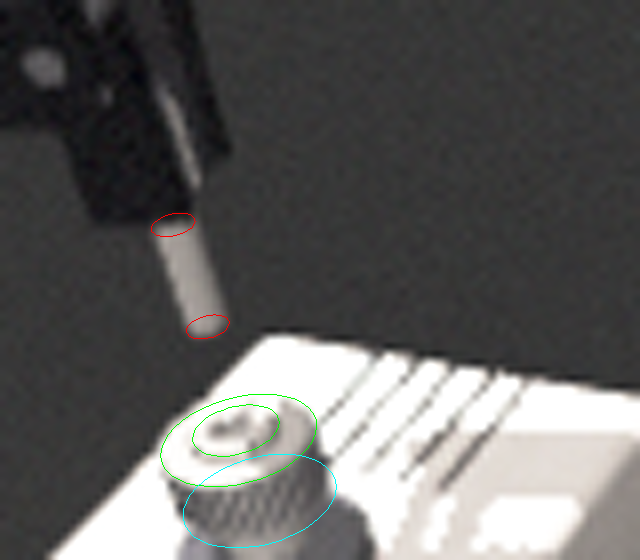

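The overlay fits to within about 1 mm. I'll centre over the mouth and come down to about 5 mm above it.

>>> {"api": "move_arm", "payload": {
  "series": [
    [[0,0,0,-0.005,-0.045,-0.15,0],[0,0,0,0,0,-0.15,0],[0,0,0,0,0,-0.12,0],[0,0,0,0,0,0,0],[0,0,0,0,0,0,0],[0,0,0,0,0,0,0]]
  ]
}}

```text
time_s: 9.82
tcp_pos: [0.5323, -0.2342, 0.2125]
ee_rot: [[0.0, -0.968, -0.252], [-0.0, -0.252, 0.968], [-1.0, -0.0, -0.0]]
wrist_force: [-0.2, 0.7, -0.7]
gripper_width: 0.175
```

```bash
cat > ov.py <<'E'
from st import *
import sys
def ov(tag,c=(.5325,-.2335),foot=.109,z=10,o=(88,140,60,60)):
    s=st();t=s['tcp_pos'];x=s['ee_rot'][:,0]
    im,d=cap('scene','s'+tag+'.png');im=im[:,:,::-1]
    a=cv2.resize(np.ascontiguousarray(im[o[1]:o[1]+o[3],o[0]:o[0]+o[2]]),None,fx=z,fy=z,interpolation=2)
    th=np.linspace(0,2*np.pi,60)
    def circ(C,R,col):
        pts=[]
        for q in th:
            u=proj('scene',[C[0]+R*np.cos(q),C[1]+R*np.sin(q),C[2]])
            pts.append([int(round((u[i]-o[i]+.5)*z-.5)) for i in(0,1)])
        cv2.polylines(a,[np.array(pts)],True,col,1)
    circ(t+x*foot,.005,(0,0,255));circ(t+x*(foot-.03),.005,(0,0,255))
    circ((*c,.095),.019,(0,255,0));circ((*c,.098),.0105,(0,255,0))
    cv2.imwrite('pics/o'+tag+'.png',a)
if __name__=='__main__': ov(sys.argv[1])
E
python3 ov.py 6
```

```text
t 9.825 tcp [ 0.5323 -0.2342  0.2125] yaw -165.3951962833423 x [ 0.0005 -0.0002 -1.    ] J [ -7.7906  21.7598 -12.2565   0.0103 -55.9542  22.3897] F [-0.1706  0.6753 -0.6572] M [ 0.0654  0.0228 -0.0041] g 0.1748088457568106
```

View pics/o6.png

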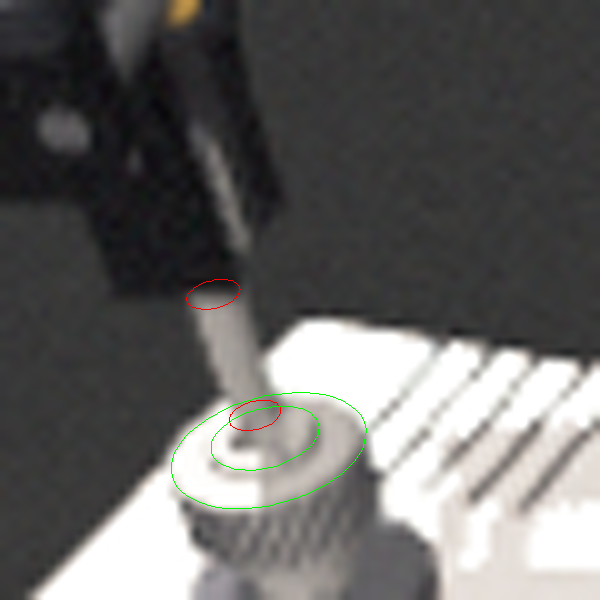

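Alignment looks good. Next is a slow descent, feeling for contact.

>>> {"api": "move_arm", "payload": {
  "series": [
    [[0,0,0,0.003,0.01,-0.03,0],[0,0,0,0,0,-0.03,0],[0,0,0,0,0,-0.03,0],[0,0,0,0,0,-0.02,0]]
  ]
}}

```text
time_s: 10.38
tcp_pos: [0.5328, -0.2336, 0.2063]
ee_rot: [[0.002, -0.968, -0.252], [-0.001, -0.252, 0.968], [-1.0, -0.002, -0.001]]
wrist_force: [-0.5, -0.3, -0.4]
gripper_width: 0.172
```

```bash
python3 st.py
```

```text
t 10.375 tcp [ 0.5328 -0.2336  0.2063] yaw -165.38190575463148 x [ 0.0019 -0.0007 -1.    ] J [ -7.7183  22.1098 -12.7246   0.0277 -55.0501  22.3205] F [-0.5012 -0.2647 -0.4222] M [-0.1155  0.0079  0.0471] g 0.1724657309682262
```

>>> {"api": "move_arm", "payload": {
  "series": [
    [[0,0,0,0,0,-0.02,0],[0,0,0,0,0,-0.02,0],[0,0,0,0,0,-0.02,0]]
  ]
}}

```text
time_s: 10.75
tcp_pos: [0.5327, -0.234, 0.2031]
ee_rot: [[0.002, -0.968, -0.253], [-0.002, -0.253, 0.968], [-1.0, -0.001, -0.002]]
wrist_force: [-0.6, -0.9, 0.0]
gripper_width: 0.172
```

```bash
python3 st.py
```

```text
t 10.75 tcp [ 0.5327 -0.234   0.2031] yaw -165.3713495655119 x [ 0.0017 -0.0016 -1.    ] J [ -7.7459  22.3081 -12.9704   0.0919 -54.6116  22.3214] F [-0.5549 -0.9408  0.0097] M [-0.2355  0.2369 -0.0148] g 0.1722379307869519
```

>>> {"api": "move_arm", "payload": {
  "series": [
    [[0,0,0,0,0,-0.025,0],[0,0,0,0,0,-0.025,0],[0,0,0,0,0,-0.025,0]]
  ]
}}

```text
time_s: 11.12
tcp_pos: [0.5325, -0.2341, 0.1979]
ee_rot: [[0.001, -0.968, -0.252], [-0.001, -0.252, 0.968], [-1.0, -0.001, -0.002]]
wrist_force: [0.1, -0.7, 0.1]
gripper_width: 0.171
```

```bash
python3 ov.py 7
```

```text
t 11.125 tcp [ 0.5325 -0.2341  0.1979] yaw -165.3868561441492 x [ 0.0013 -0.0014 -1.    ] J [ -7.7562  22.6168 -13.3236   0.0877 -53.9734  22.3178] F [ 0.0827 -0.6528  0.1499] M [-0.209   0.1361  0.0246] g 0.17136278078550882
```

View pics/o7.png

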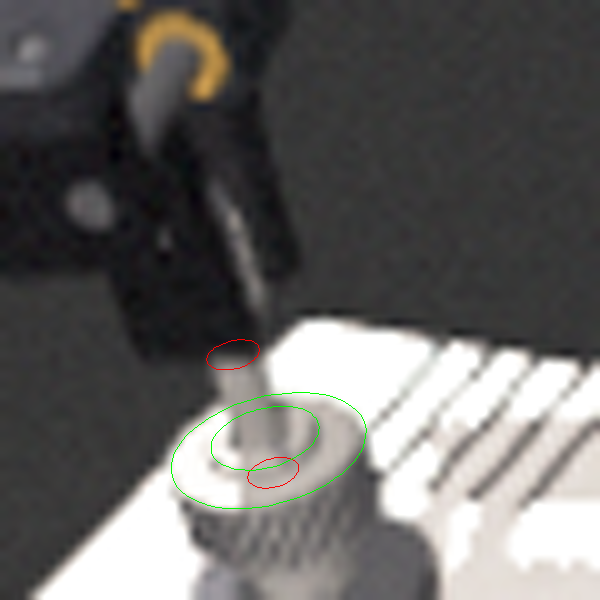

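>>> {"api": "move_arm", "payload": {
  "series": [
    [[0,0,0,0,0.003,-0.03,0],[0,0,0,0,0,-0.03,0],[0,0,0,0,0,-0.03,0],[0,0,0,0,0,-0.03,0]]
  ]
}}

```text
time_s: 11.68
tcp_pos: [0.5326, -0.234, 0.1902]
ee_rot: [[0.001, -0.968, -0.252], [-0.002, -0.252, 0.968], [-1.0, -0.001, -0.002]]
wrist_force: [-0.5, -1.7, 0.7]
gripper_width: 0.172
```

```bash
python3 st.py
```

```text
t 11.675 tcp [ 0.5326 -0.234   0.1902] yaw -165.37964658917454 x [ 0.0013 -0.0017 -1.    ] J [ -7.7429  23.0926 -13.8468   0.1081 -52.971   22.2982] F [-0.4739 -1.666   0.6689] M [-0.2672  0.1583  0.0165] g 0.17236584932943871
```

>>> {"api": "move_arm", "payload": {
  "series": [
    [[0,0,0,0,-0.004,-0.03,0],[0,0,0,0,0,-0.03,0],[0,0,0,0,0,-0.03,0],[0,0,0,0,0,-0.03,0]]
  ]
}}

```text
time_s: 12.18
tcp_pos: [0.5326, -0.2342, 0.1824]
ee_rot: [[0.001, -0.968, -0.252], [-0.001, -0.252, 0.968], [-1.0, -0.001, -0.002]]
wrist_force: [-0.6, -0.8, 0.4]
gripper_width: 0.172
```

```bash
python3 st.py
```

```text
t 12.175 tcp [ 0.5326 -0.2342  0.1824] yaw -165.3831027923821 x [ 0.0013 -0.0015 -1.    ] J [ -7.7612  23.5987 -14.3386   0.0918 -51.9776  22.3216] F [-0.5612 -0.7758  0.4438] M [-0.1883  0.1243  0.024 ] g 0.17209500397018057
```

>>> {"api": "move_arm", "payload": {
  "series": [
    [[0,0,0,0,0,-0.025,0],[0,0,0,0,0,-0.025,0],[0,0,0,0,0,-0.02,0]]
  ]
}}

```text
time_s: 12.55
tcp_pos: [0.5326, -0.2342, 0.1778]
ee_rot: [[0.001, -0.968, -0.252], [-0.001, -0.252, 0.968], [-1.0, -0.001, -0.002]]
wrist_force: [-1.4, -0.6, -0.0]
gripper_width: 0.175
```

```bash
python3 st.py
```

```text
t 12.55 tcp [ 0.5326 -0.2342  0.1778] yaw -165.38552743048754 x [ 0.0013 -0.0015 -1.    ] J [ -7.7648  23.8944 -14.6253   0.094  -51.396   22.3206] F [-1.4398 -0.5726 -0.0438] M [-0.2781  0.2348  0.0295] g 0.17491345669673752
```

>>> {"api": "move_arm", "payload": {
  "series": [
    [[0,0,0,0,0,-0.015,0],[0,0,0,0,0,-0.015,0]]
  ]
}}

```text
time_s: 12.8
tcp_pos: [0.5326, -0.2342, 0.1759]
ee_rot: [[0.001, -0.968, -0.252], [-0.001, -0.252, 0.968], [-1.0, -0.001, -0.002]]
wrist_force: [-0.2, -1.2, 0.5]
gripper_width: 0.176
```

```bash
python3 st.py
```

```text
t 12.8 tcp [ 0.5326 -0.2342  0.1759] yaw -165.38557219302515 x [ 0.0013 -0.0015 -1.    ] J [ -7.7653  24.0172 -14.7455   0.0947 -51.1526  22.3203] F [-0.2365 -1.1812  0.4769] M [-0.2505  0.1016  0.0022] g 0.17634546273109533
```

>>> {"api": "move_arm", "payload": {
  "series": [
    [[0,0,0,0,0,-0.012,0],[0,0,0,0,0,-0.012,0]]
  ]
}}

```text
time_s: 13.05
tcp_pos: [0.5326, -0.2342, 0.1744]
ee_rot: [[0.001, -0.968, -0.252], [-0.002, -0.252, 0.968], [-1.0, -0.001, -0.002]]
wrist_force: [-1.1, -0.7, 0.5]
gripper_width: 0.171
```

```bash
python3 st.py
```

```text
t 13.05 tcp [ 0.5326 -0.2342  0.1744] yaw -165.38241069466088 x [ 0.0013 -0.0015 -1.    ] J [ -7.7643  24.1179 -14.8391   0.0969 -50.9547  22.3209] F [-1.0759 -0.7312  0.5364] M [-0.2408  0.15   -0.0128] g 0.17098177966572947
```

>>> {"api": "move_arm", "payload": {
  "series": [
    [[0,0,0,0,0,-0.012,0],[0,0,0,0,0,-0.01,0]]
  ]
}}

```text
time_s: 13.3
tcp_pos: [0.5327, -0.2343, 0.1739]
ee_rot: [[0.002, -0.968, -0.253], [-0.002, -0.253, 0.968], [-1.0, -0.001, -0.002]]
wrist_force: [-1.6, -0.1, 4.4]
gripper_width: 0.172
```

```bash
python3 st.py
```

```text
t 13.3 tcp [ 0.5327 -0.2343  0.1739] yaw -165.3568215516221 x [ 0.0016 -0.0021 -1.    ] J [ -7.7619  24.1554 -14.8764   0.1366 -50.8605  22.3189] F [-1.6289 -0.1297  4.4434] M [-0.0251  0.5419 -0.0015] g 0.17156016392531773
```

>>> {"api": "move_arm", "payload": {
  "series": [
    [[0,0,0,0,0,-0.012,0]]
  ]
}}

```text
time_s: 13.42
tcp_pos: [0.5327, -0.2344, 0.1739]
ee_rot: [[0.002, -0.967, -0.253], [-0.002, -0.253, 0.967], [-1.0, -0.001, -0.003]]
wrist_force: [-0.3, -1.1, 6.3]
gripper_width: 0.174
```

```bash
python3 ov.py 8
```

```text
t 13.425 tcp [ 0.5327 -0.2344  0.1739] yaw -165.34154678646792 x [ 0.0018 -0.0024 -1.    ] J [ -7.7605  24.1544 -14.8934   0.1568 -50.83    22.3199] F [-0.3157 -1.0543  6.303 ] M [0.123  0.6663 0.0182] g 0.17365985340217183
```

View pics/o8.png

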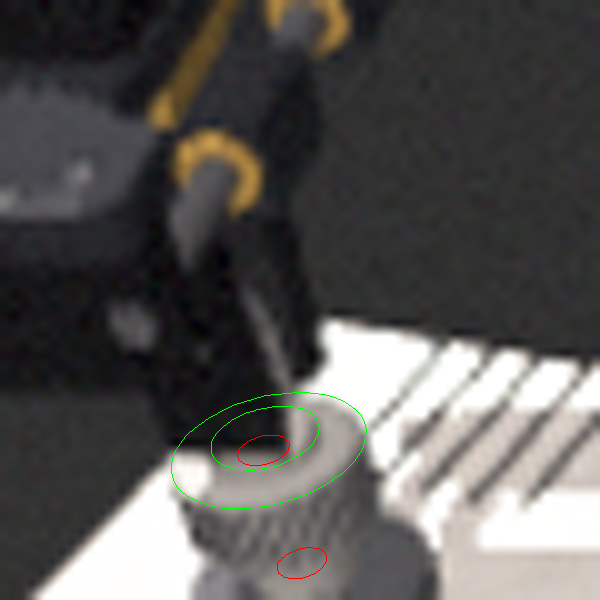

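Contact came at TCP z 0.1739 with about 6 N, against a predicted home height of 0.174, so the burr is seated. Letting go and opening wide.

>>> {"api": "move_arm", "payload": {
  "series": [
    [[0,0,0,0,0,0,0.22],[0,0,0,0,0,0,0.3],[0,0,0,0,0,0,0.5],[0,0,0,0,0,0,0.7],[0,0,0,0,0,0,0.7],[0,0,0,0,0,0,0.7]]
  ]
}}

```text
time_s: 14.22
tcp_pos: [0.5331, -0.2337, 0.1726]
ee_rot: [[0.003, -0.968, -0.253], [-0.001, -0.253, 0.968], [-1.0, -0.002, -0.002]]
wrist_force: [-0.1, 0.3, -0.1]
gripper_width: 0.655
```

```bash
python3 ov.py 9
```

```text
t 14.225 tcp [ 0.5331 -0.2337  0.1726] yaw -165.3703178503114 x [ 0.0025 -0.0011 -1.    ] J [ -7.7229  24.2399 -14.9369   0.0529 -50.6704  22.319 ] F [-0.0797  0.2505 -0.0607] M [ 0.0685 -0.0412 -0.0271] g 0.6552128836316966
```

View pics/o9.png

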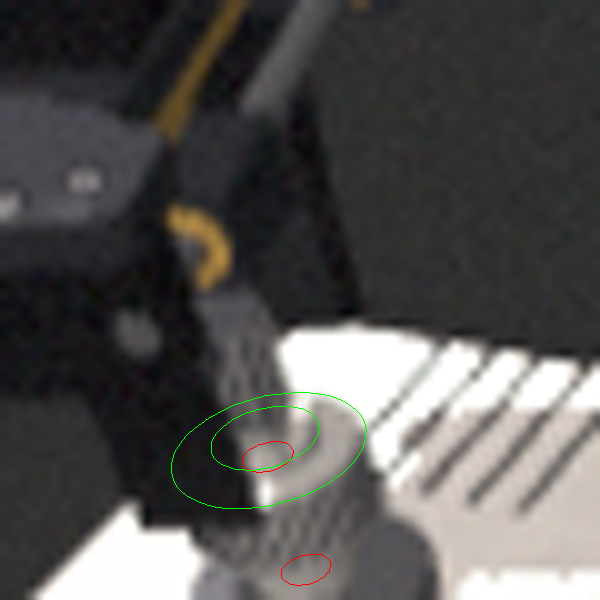

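>>> {"api": "move_arm", "payload": {
  "series": [
    [[-0.008,0.018,0,-0.008,-0.006,-0.12,0.7],[0,0,0,0,0,-0.15,0.7],[0,0,0,0,0,-0.15,0.7],[0,0,0,0,0,-0.1,0.7],[0,0,0,0,0,0,0.7],[0,0,0,0,0,0,0.7]]
  ]
}}

```text
time_s: 15.02
tcp_pos: [0.5321, -0.2341, 0.1383]
ee_rot: [[-0.002, -0.968, -0.252], [-0.002, -0.252, 0.968], [-1.0, 0.002, -0.001]]
wrist_force: [-0.6, 0.7, 0.1]
gripper_width: 0.7
```

```bash
python3 ov.py 10
```

```text
t 15.025 tcp [ 0.5321 -0.2341  0.1383] yaw -165.37871598652788 x [-0.0019 -0.0019 -1.    ] J [ -7.7354  26.6414 -16.9466   0.1723 -46.5022  22.2381] F [-0.5812  0.6929  0.1243] M [ 0.0137 -0.0129  0.0373] g 0.7003309919884436
```

View pics/o10.png

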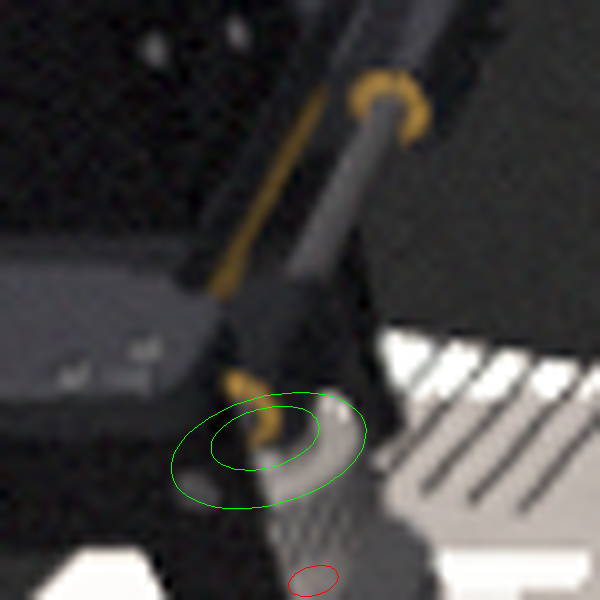

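>>> {"api": "move_arm", "payload": {
  "series": [
    [[0,-0.01,0,0.005,0,0,0.5],[0,0,0,0,0,0,0.4],[0,0,0,0,0,0,0.2],[0,0,0,0,0,0,0],[0,0,0,0,0,0,0]]
  ]
}}

```text
time_s: 15.7
tcp_pos: [0.5323, -0.2342, 0.1391]
ee_rot: [[0.0, -0.968, -0.253], [-0.002, -0.253, 0.968], [-1.0, 0.0, -0.002]]
wrist_force: [-0.5, -0.1, 0.5]
gripper_width: 0.428
```

```bash
python3 st.py
```

```text
t 15.7 tcp [ 0.5323 -0.2342  0.1391] yaw -165.3701812304246 x [ 0.0002 -0.0022 -1.    ] J [ -7.75    26.5645 -16.9371   0.1733 -46.4698  22.2605] F [-0.5276 -0.135   0.4731] M [ 0.0237 -0.0274  0.0147] g 0.4284745302052409
```

>>> {"api": "move_arm", "payload": {
  "series": [
    [[0,0,-0.4,0,0,0,0],[0,0,-0.4,0,0,0,0]]
  ]
}}

```text
time_s: 15.95
tcp_pos: [0.5324, -0.2342, 0.1391]
ee_rot: [[0.0, -0.99, -0.141], [-0.002, -0.141, 0.99], [-1.0, 0.0, -0.002]]
wrist_force: [-0.4, -0.3, 0.0]
gripper_width: 0.431
```

```bash
python3 st.py
```

```text
t 15.95 tcp [ 0.5324 -0.2342  0.1391] yaw -171.8708726951397 x [ 0.0001 -0.0025 -1.    ] J [ -7.738   26.5707 -16.9326   0.1931 -46.4739  15.7342] F [-0.3509 -0.3009  0.0214] M [-0.0365  0.0686  0.2215] g 0.431033255835413
```

>>> {"api": "move_arm", "payload": {
  "series": [
    [[0,0,-0.5,0,0,0,0],[0,0,-0.5,0,0,0,0],[0,0,-0.5,0,0,0,0]]
  ]
}}

```text
time_s: 16.32
tcp_pos: [0.5326, -0.2341, 0.1391]
ee_rot: [[-0.0, -0.997, 0.072], [-0.003, 0.072, 0.997], [-1.0, 0.0, -0.003]]
wrist_force: [-1.0, 0.2, 0.3]
gripper_width: 0.435
```

```bash
python3 st.py
```

```text
t 16.325 tcp [ 0.5326 -0.2341  0.1391] yaw 175.88240321494007 x [-0.0005 -0.003  -1.    ] J [ -7.7159  26.592  -16.9162   0.2367 -46.4955   3.4354] F [-1.0063  0.1892  0.2985] M [-0.0536  0.0225  0.1757] g 0.43476773097795285
```

>>> {"api": "move_arm", "payload": {
  "series": [
    [[0,0,-0.5,0,0,0,0],[0,0,-0.5,0,0,0,0],[0,0,-0.5,0,0,0,0]]
  ]
}}

```text
time_s: 16.7
tcp_pos: [0.5328, -0.2342, 0.1391]
ee_rot: [[-0.001, -0.959, 0.282], [-0.003, 0.282, 0.959], [-1.0, -0.0, -0.004]]
wrist_force: [-0.8, 0.3, 0.2]
gripper_width: 0.43
```

```bash
python3 st.py
```

```text
t 16.7 tcp [ 0.5328 -0.2342  0.1391] yaw 163.62703637366468 x [-0.001  -0.0035 -1.    ] J [ -7.7031  26.6128 -16.8887   0.2805 -46.5272  -8.8629] F [-0.7948  0.2571  0.1604] M [-0.0321  0.0632  0.1874] g 0.43015968125631504
```

>>> {"api": "move_arm", "payload": {
  "series": [
    [[0,0,-0.5,0,0,0,0],[0,0,-0.5,0,0,0,0],[0,0,-0.5,0,0,0,0]]
  ]
}}

```text
time_s: 17.08
tcp_pos: [0.5331, -0.2342, 0.1391]
ee_rot: [[-0.002, -0.878, 0.479], [-0.004, 0.479, 0.878], [-1.0, -0.0, -0.004]]
wrist_force: [0.4, -0.2, -0.1]
gripper_width: 0.431
```

```bash
python3 st.py
```

```text
t 17.075 tcp [ 0.5331 -0.2342  0.1391] yaw 151.37655783660773 x [-0.0017 -0.0038 -1.    ] J [ -7.6913  26.6387 -16.8542   0.3146 -46.5735 -21.1485] F [ 0.3551 -0.2048 -0.109 ] M [-0.1101  0.048   0.1893] g 0.43115794383888645
```

>>> {"api": "move_arm", "payload": {
  "series": [
    [[0,0,-0.5,0,0,0,0],[0,0,-0.5,0,0,0,0],[0,0,-0.5,0,0,0,0]]
  ]
}}

```text
time_s: 17.45
tcp_pos: [0.5333, -0.2343, 0.1391]
ee_rot: [[-0.002, -0.756, 0.654], [-0.004, 0.654, 0.756], [-1.0, -0.001, -0.005]]
wrist_force: [-0.5, -0.5, -0.1]
gripper_width: 0.43
```

```bash
python3 st.py
```

```text
t 17.45 tcp [ 0.5333 -0.2343  0.1391] yaw 139.11900792274005 x [-0.0024 -0.004  -1.    ] J [ -7.6908  26.6658 -16.8074   0.3403 -46.6309 -33.4243] F [-0.5332 -0.4524 -0.1049] M [-0.0531  0.0144  0.1958] g 0.4304255253620392
```

>>> {"api": "move_arm", "payload": {
  "series": [
    [[-0.02,-0.01,-0.5,-0.005,0,0,0],[0,0,-0.5,0,0,0,0],[0,0,-0.5,0,0,0,0]]
  ]
}}

```text
time_s: 17.82
tcp_pos: [0.5334, -0.2342, 0.1391]
ee_rot: [[-0.002, -0.6, 0.8], [-0.007, 0.8, 0.6], [-1.0, -0.004, -0.006]]
wrist_force: [-0.3, -1.0, -0.7]
gripper_width: 0.431
```

```bash
python3 st.py
```

```text
t 17.825 tcp [ 0.5334 -0.2342  0.1391] yaw 126.86836851049055 x [-0.0021 -0.0071 -1.    ] J [ -7.6105  26.6446 -16.9481   0.5775 -46.472  -45.9198] F [-0.3079 -0.9581 -0.679 ] M [-0.0468 -0.0023  0.2209] g 0.43079849539168646
```

>>> {"api": "move_arm", "payload": {
  "series": [
    [[0,0,-0.5,-0.004,0,0,0],[0,0,-0.5,0,0,0,0],[0,0,-0.5,0,0,0,0]]
  ]
}}

```text
time_s: 18.2
tcp_pos: [0.5335, -0.2344, 0.1391]
ee_rot: [[-0.003, -0.416, 0.909], [-0.007, 0.909, 0.416], [-1.0, -0.005, -0.006]]
wrist_force: [0.1, 0.1, 0.4]
gripper_width: 0.428
```

```bash
python3 st.py
```

```text
t 18.2 tcp [ 0.5335 -0.2344  0.1391] yaw 114.60962981733572 x [-0.0031 -0.0073 -1.    ] J [ -7.6159  26.6781 -16.8959   0.6009 -46.5503 -58.1891] F [0.1418 0.0844 0.361 ] M [-0.0657  0.0667  0.2047] g 0.4283960375953767
```

>>> {"api": "move_arm", "payload": {
  "series": [
    [[0.03,-0.02,-0.5,0,0,0,0],[0,0,-0.5,0,0,0,0],[0,0,-0.5,0,0,0,0]]
  ]
}}

```text
time_s: 18.58
tcp_pos: [0.5335, -0.2348, 0.1391]
ee_rot: [[-0.002, -0.214, 0.977], [-0.004, 0.977, 0.214], [-1.0, -0.003, -0.002]]
wrist_force: [-0.2, 0.1, 0.3]
gripper_width: 0.43
```

```bash
python3 st.py
```

```text
t 18.575 tcp [ 0.5335 -0.2348  0.1391] yaw 102.3502596348976 x [-0.0017 -0.0036 -1.    ] J [ -7.7476  26.6922 -16.7518   0.2965 -46.6229 -70.1062] F [-0.2363  0.1089  0.2796] M [-0.0329 -0.0414  0.2105] g 0.43015065260248725
```

>>> {"api": "move_arm", "payload": {
  "series": [
    [[0,0,-0.5,0,0,0,0],[0,0,-0.5,0,0,0,0]]
  ]
}}

```text
time_s: 18.82
tcp_pos: [0.5336, -0.2349, 0.1391]
ee_rot: [[-0.002, -0.073, 0.997], [-0.004, 0.997, 0.073], [-1.0, -0.004, -0.003]]
wrist_force: [0.4, -0.4, -1.1]
gripper_width: 0.43
```

```bash
python3 st.py
```

```text
t 18.825 tcp [ 0.5336 -0.2349  0.1391] yaw 94.18747333049502 x [-0.0023 -0.0038 -1.    ] J [ -7.7536  26.7106 -16.7248   0.3196 -46.668  -78.2787] F [ 0.395  -0.3953 -1.1378] M [-0.0916 -0.0388  0.2458] g 0.43025802687562226
```

>>> {"api": "move_arm", "payload": {
  "series": [
    [[0,0,-0.5,0,0,0,0],[0,0,-0.5,0,0,0,0]]
  ]
}}

```text
time_s: 19.08
tcp_pos: [0.5337, -0.235, 0.1391]
ee_rot: [[-0.003, 0.069, 0.998], [-0.004, 0.998, -0.069], [-1.0, -0.004, -0.003]]
wrist_force: [-1.3, -1.1, 0.1]
gripper_width: 0.43
```

```bash
python3 st.py
```

```text
t 19.075 tcp [ 0.5337 -0.235   0.1391] yaw 86.05210716038611 x [-0.0031 -0.004  -1.    ] J [ -7.7563  26.729  -16.6942   0.3412 -46.7207 -86.4262] F [-1.2601 -1.0634  0.1046] M [-0.0774 -0.0032  0.3439] g 0.4304921538624571
```

>>> {"api": "move_arm", "payload": {
  "series": [
    [[0,0,-0.5,0,0,0,0],[0,0,-0.5,0,0,0,0]]
  ]
}}

```text
time_s: 19.32
tcp_pos: [0.5337, -0.2351, 0.1391]
ee_rot: [[-0.004, 0.209, 0.978], [-0.004, 0.978, -0.209], [-1.0, -0.005, -0.003]]
wrist_force: [-0.3, -1.5, -0.3]
gripper_width: 0.435
```

```bash
python3 st.py
```

```text
t 19.325 tcp [ 0.5337 -0.2351  0.1391] yaw 77.95752630071227 x [-0.004  -0.0041 -1.    ] J [ -7.7594  26.7529 -16.6637   0.3619 -46.7806 -94.5318] F [-0.2892 -1.4668 -0.3277] M [-0.0713 -0.0548  0.4377] g 0.43547395392983407
```

Torque climbs about 0.66 N m/rad, as expected, and the grip is real. I'll add one small increment.

>>> {"api": "move_arm", "payload": {
  "series": [
    [[0,0,-0.15,0,0,0,0]]
  ]
}}

```text
time_s: 19.45
tcp_pos: [0.5337, -0.2351, 0.1391]
ee_rot: [[-0.004, 0.228, 0.974], [-0.004, 0.974, -0.228], [-1.0, -0.005, -0.003]]
wrist_force: [-1.2, -1.1, -0.4]
gripper_width: 0.432
```

```bash
python3 st.py
```

```text
t 19.45 tcp [ 0.5337 -0.2351  0.1391] yaw 76.79785232603435 x [-0.0043 -0.0042 -1.    ] J [ -7.759   26.7539 -16.6628   0.3739 -46.7936 -95.7002] F [-1.2057 -1.15   -0.3533] M [-0.0499 -0.0422  0.3698] g 0.4320586674298716
```

Extrapolating from the onset gives about 0.26 N m above free turning, or roughly 29 N a jaw. Releasing and retreating straight up.

>>> {"api": "move_arm", "payload": {
  "series": [
    [[0,0,0,0,0,0,0.5],[0,0,0,0,0,0,0.6],[0,0,0,0,0,0,0.7],[0,0,0,0,0,0,0.7],[0,0,0,0,0,0,0.7]]
  ]
}}

```text
time_s: 20.08
tcp_pos: [0.5342, -0.2349, 0.1392]
ee_rot: [[-0.003, 0.228, 0.974], [-0.004, 0.974, -0.228], [-1.0, -0.004, -0.002]]
wrist_force: [0.9, -0.5, 0.1]
gripper_width: 0.693
```

```bash
python3 st.py
```

```text
t 20.075 tcp [ 0.5342 -0.2349  0.1392] yaw 76.79500496351169 x [-0.0026 -0.0038 -1.    ] J [ -7.7445  26.7545 -16.6228   0.3264 -46.7434 -95.6846] F [ 0.8858 -0.4842  0.0514] M [-0.0003 -0.2158  0.0267] g 0.6926964479955048
```

>>> {"api": "move_arm", "payload": {
  "series": [
    [[0,0,0,0,0,0.15,0.8],[0,0,0,0,0,0.25,0.8],[0,0,0,0,0,0.3,0.8],[0,0,0,0,0,0.4,0.8],[0,0,0,0,0,0.5,0.8],[0,0,0,-0.4,0.4,0.5,0.8],[0,0,0,-0.4,0.6,0.3,0.8],[0,0,0,-0.4,0.6,0,0.8],[0,0,0,-0.3,0.6,0,0.8],[0,0,0,0,0.3,0,0.8],[0,0,0,0,0,0,0.8],[0,0,0,0,0,0,0.8]]
  ]
}}

```text
time_s: 21.58
tcp_pos: [0.4418, -0.0822, 0.3014]
ee_rot: [[0.017, 0.228, 0.973], [-0.004, 0.974, -0.228], [-1.0, -0.0, 0.017]]
wrist_force: [-0.6, -0.7, 1.0]
gripper_width: 0.803
```

```bash
python3 - <<'E'
from st import *
st()
for n in('scene','top'): cap(n,n+'F.png')
a=cv2.imread('pics/sceneF.png');b=cv2.imread('pics/topF.png')
cv2.imwrite('pics/yF.png',cv2.hconcat([cv2.resize(a[120:240,60:180],None,fx=3.3,fy=3.3,interpolation=2),cv2.resize(b[130:250,340:460],None,fx=3.3,fy=3.3,interpolation=2)]))
# top of burr cloud
for n in('top','scene'):
    d=np.load(f'pics/{n}_d.npy');V,U=np.mgrid[:384,:512]
    c=viewer.camera_params(n);M=c['mtx'];T=c['pose']
    P=np.stack([(U-M[0,2])/M[0,0]*d,(V-M[1,2])/M[1,1]*d,d],-1)@T[:3,:3].T+T[:3,3]
    k=(np.hypot(P[...,0]-.533,P[...,1]+.234)<.025)&(P[...,2]>.104)&(P[...,2]<.2)&(d>0)
    Q=P[k];print(n,len(Q),Q.max(0) if len(Q) else '',np.median(Q[Q[:,2]>.122],0) if len(Q) else '')
E
```

```text
t 21.575 tcp [ 0.4418 -0.0822  0.3014] yaw 76.80180236126158 x [ 0.0166 -0.0041 -0.9999] J [  10.5222    3.7736  -22.5832    0.4557  -62.7532 -113.9258] F [-0.6322 -0.6599  0.9977] M [-0.01   -0.1132 -0.0173] g 0.8034080192861478
top 0  
scene 121 [ 0.5426 -0.2245  0.131 ] [ 0.5358 -0.2316  0.1284]
```

View pics/yF.png

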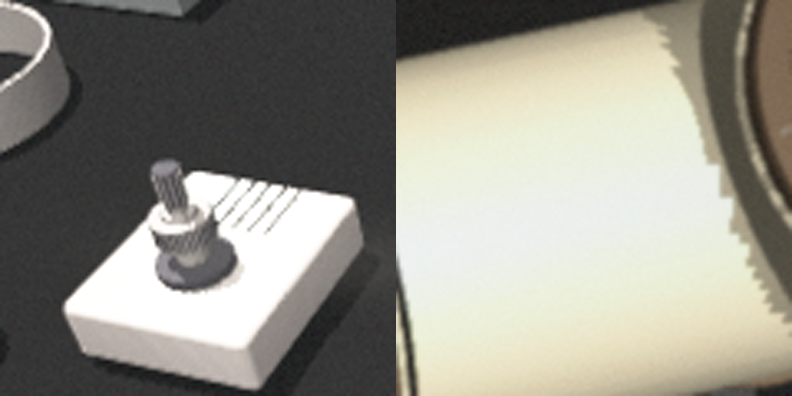

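View pics/sceneF.png

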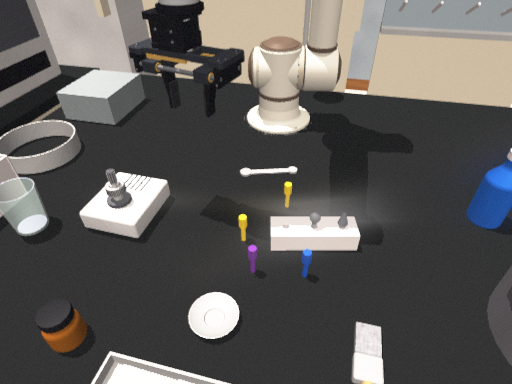

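The burr stands upright in the collet with its top at about 0.129 m, as it should be when home. The other two burrs are still in the rack and the gripper is clear, so I'm handing in.

```bash
python3 -c "
from station import r
print(r.finish_job(), r.sense()['time_s'])"
```

```text
the job is handed in; nothing more can be done
the job is handed in; nothing more can be done
```

I took the barrel burr out of the rack, set it home in the collet, tightened the nut and let go. I handed the job in at about 22 s.

- **Seating:** the shank met the bottom of the bore where I expected it (TCP at 0.1739 m, predicted 0.174 m), with about 6 N. In the last scene picture the burr stands upright with its top at about 0.129 m. That is the right height for a burr standing fully home.
- **Tightening:** the nut turned freely at about 0.20 N m until roughly 98° yaw, after about 96° of clockwise turn. From there the torque climbed at about 0.66 N m/rad to 0.44 N m, and I added about 1.2° more. By angle that puts the jaws at about 29 N each.
- **Check that disagreed:** the reading after that last small turn was 0.37 N m instead of about 0.45. I put this down to the motion having almost stopped, but I did not check it. Taken at face value it means about 19 N a jaw, still above the 12 N that is too little.
- **Other checks:** in the last picture the ball and cone burrs are still in the rack, the blue, purple and yellow look-alikes have not moved, and the gripper is clear. The arm blocked the top camera's view of the grinder, so the final check rests on the scene camera alone.

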